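Refit the conveyor's jog knob and hold it pressed

ROBOT

A 7-joint arm with a two-finger parallel gripper is mounted at the origin on the work surface. World frame = base frame: x ahead of the robot, y to its left, z up, the work surface at z = 0. Lengths are in m, angles in rad, forces in N, time in s.
With the tool pointing down it reaches from about 0.4 to 0.875 m from the base axis. Payload 19.3 kg.
Tool frame: the origin (TCP) lies on the centre line of the jaws, within the pads' length; the fingertips stand 8 mm ahead of it and the grasp point (between the pads) lies 11 mm behind it; z points along the fingers, y is the line along which they close (so a half turn about z gives the same grasp; the last joint's range is limited). The gripper opens to 85 mm and grips with 20 to 120 N. Pads are 22 mm wide; open, the fingers measure 114 mm over their backs; the gripper's body (76 mm by 85 mm) begins 54 mm behind the grasp point. The pads swing forward as they close: fully open they stand 13 mm farther back than shut.
Start: joints at [-1.186, 0.521, -0.036, 1.599, 0.021, 1.021, -0.113], TCP at [0.275, 0.561, 0.239] pointing down, gripper open.
Joint ranges: [-2.91, 2.91], [-0.3, 2.13], [-1.5, 1.42], [0.17, 2.43], [-1.26, 4.41], [0.16, 1.93], [-2.52, 2.52]. Speed limits (rad/s): [1.89, 1.89, 2.39, 2.39, 3.01, 3.01, 3.01].

INTERFACE

Orientations are given as [roll, pitch, yaw] about the fixed x, y, z axes, in that order (R = Rz(yaw) Ry(pitch) Rx(roll)).
In Python, from workcell import status, grab_frame, camera_params, bot, search_frame, silhouettes gives the robot as it stands.
- The arm moves only by the shell command python3 -m creep 'ROWS' [FORCE]. ROWS is JSON, a list of rows, each a list of 5 numbers: the shift along the tool's x, y, z in units of 60 mm (1.0 is 60 mm), then the turn about the tool's z in units of 8 degrees (1.0 is 8 degrees), then the opening, from 0 (shut) to 1 (fully open). In form: [[x, y, z, twist, hand], ...]. A call has 1 to 5 rows; each row is the pose to reach, as a shift and turn from the pose commanded when the call began, along the tool's axes at that moment; what a row does not reach only later rows make up. A row lasts 1/8 s, in which the tool goes at most 62.5 mm and 10.7 degrees, less where a joint would pass 70% of its speed; a pose out of reach is approached as far as the arm can. A call with a gripper value outside its range is refused whole. The fingers move at their own pace and stop on an object; FORCE is the grip in N (left out, the last holds). Time passes only in rows, so rows that repeat a pose let the fingers close. It gives the time, the measured TCP pose, the force, the opening and the grip force at its end, in the units of the state.
- status.observe(): the state, without advancing time (a new reading comes with each control period).
- grab_frame(name): name is "scene" or "top"; returns the picture (384x512x3 uint8, blue, green, red); there is no depth.
- camera_params(name): a dict with "K" (3x3 intrinsics, pixels), "rvec" (rotation vector, rad) and "tvec" (3), from world to camera coordinates, as OpenCV has them. Camera axes: x right, y down, z forward; pixel columns grow to the right and rows downward; lengths in m; the calibration is good to about 2 mm. A picture is of the moment at which its call begins. camera_params takes no time and is no camera call.
- bot.job_done(): hands the job in; it is judged then, once.
Trained networks look in the newest picture that a camera, given by its name, has taken for a name from the list of things; names that differ only in an ending like _2 or _b are one class to them, and where a whole thing is asked for, a point or a joint stands for the part that bears it (a point fixed in the world has none). Each returns a list of dicts, best first, with "p" (0 to 1); they miss things now and then, are a little off and sometimes report something else, mostly with a low value. They report only what shows in the picture. A call takes as long as a camera call. They do not tell look-alikes from the thing itself.
- search_frame(camera, name): "extent" ([left, top, right, bottom] as shares, 0 to 1, of the picture: columns of its width, rows of its height, round what is visible of it).
- silhouettes(camera, name): "mask" (384x512 bool, what is visible of it) and "extent" ([left, top, right, bottom] as shares, 0 to 1, of the picture: columns of its width, rows of its height, round what is visible of it).
The state is a dict: "clock": time; "qpos": joint angles; "qd": joint speeds; "joint_efforts": joint torques, N m; "position": TCP position; "tool_rot": TCP orientation; "force": force on the tool from outside, world axes, zero at the start; "moment": the same for the moment, N m; "grip_width": finger opening in m; "finger_force": force on a finger pad.
Only numpy, scipy, OpenCV 4.12 (cv2) and the standard library are available. Lean on these libraries where they do the work, as an engineer would, in place of code of your own. Each camera call takes 0.05 s, during which the arm holds its last target. There are 200 camera calls.

TASK

Slide the control knob out of its lipped keeper through the open end, turn it so that its flat matches the D-shaped spindle on the conveyor's control box, and push it fully home on the spindle. Then press the knob down against the spindle's spring to the bottom of its travel to jog the rollers, and finish while the gripper is still holding it pressed down. Leave everything else on the bench where it is.

Things in the scene. Friction and masses are not known exactly. Their poses are not given: they have to be found in the camera images.
- knob: Loose black pointer knob, about 80 g, 43 mm high: skirt disc 43 mm across (44 over corners), 8 mm thick; hub 27 mm across up to 19 mm; on top an upright grip fin 19 to 43 mm high, 10 mm thick (its y), 26 mm long (its x). A wedge nose runs on from the fin's +x end to 21.5 mm from the axis (19 to 36 mm high). Origin on the axis at the underside; x to the nose, z up.
- knob_bore (a point): Centre of the bottom of the knob's blind bore, 14 mm above the knob's underside, on its axis; axes as the knob's. The bore opens in the underside: round, radius 9.2 mm, with one flat 5.7 mm from the axis on the +x (nose) side. A white pointer line runs along the top of the fin and nose on that side. At the start the nose points away from the robot, within 40 degrees.
- keeper: Aluminium channel fixed to the bench, 100 mm long (its x), 61 mm wide, 26.5 mm high; origin at the centre of its underside. The knob stands upright in it, skirt on the floor 12 mm above the bench, between walls 49 mm apart. Two lips (22.5 to 26.5 mm high) overhang the skirt; the slot between them, 33 mm wide, lets only the hub through.
- keeper_mouth (a point): Middle of the keeper's open end, at floor height, 50 mm from the keeper's origin along its -x (the +x end is closed). Axes as the keeper's. The knob can be lifted only once its axis is 22 mm or more beyond this point, towards -x.
- control_box: White metal control box fixed to the bench, 160 mm (its x) by 140 mm by 70 mm high, with a round scale plate about the spindle, 20 mm from its centre towards -x, and two flat buttons and a lens along its +x edge, none over 6 mm high. Origin at the centre of its underside.
- bushing: Steel collar, 25 mm across and 2.5 mm high, fixed on top of the control box, that carries the spindle. Origin on the spindle's axis at the top face of the box; axes parallel to the spindle's.
- spindle_tip (a point): Centre of the top end of the upright steel spindle, 22 mm above the box when released. The spindle is round, radius 8 mm, with one flat 4.5 mm from the axis on this point's +x side; the top 3 mm taper in by 1.8 mm. It cannot turn, only sink. x: the way the flat faces (away from the robot within 45 degrees). Knob home: its underside 14 mm below this point, its x along this x.
- spindle (a joint): How far the spindle is pressed in, m: 0 released, 0.006 at the bottom stop. The spring needs 4 N to start it and 10 N at the stop, and lifts it again when let go.
- lipstick_a: Bystander: upright lipstick 23 mm across, 75 mm high, between the keeper and the box, nearer the robot. Origin at its underside.
- lipstick_b: Bystander: upright lipstick 23 mm across, 70 mm high, between the keeper and the box, farther away. Origin at its underside.
- gloss_pack: Bystander: flat pack 105 x 26 x 18 mm lying between the two lipsticks. Origin at its underside.
- tape_roll: Bystander: roll of tape 96 mm across, 48 mm high, at the left. Origin at its underside.
- small_carton: Bystander: carton 100 x 75 x 60 mm at the right. Origin at its underside.
- compact: Bystander: round black make-up compact 66 mm across, 16 mm high, at the right. Origin at its underside.
- scanner: Bystander: hand scanner lying at the far left, about 170 x 62 x 46 mm. Origin under its head.
Mind the look-alikes: they are no part of the job. What is meant by the control_box is not turquoise, and is the smaller of those in its own colour.

How it is judged:
On the way, in this order (a step that is already met when the one before it is completed fails the run):
1. the knob is drawn out of the keeper's open end (x of knob in the frame of keeper below -0.06 m), for 0.1 s.
2. the knob is home on the spindle, flat to flat (z of knob in the frame of spindle_tip below -0.012 m and horizontal distance between knob and spindle_tip below 0.003 m and angle between the x axis of knob and the x axis of spindle_tip, either way round below 0.25 rad and angle between knob's own z axis and vertical below 0.12 rad), for 0.2 s.
At the end, for the whole second after the job is handed in: The knob is home on the spindle (its underside at least 12 mm below the spindle's tip, axes within 3 mm, flats aligned within 0.25 rad, upright within 0.12 rad), the fingers still press on it, the spindle alone carries it and is held pressed in by more than 4 mm, and the knob is at rest (all of step 2 and value of joint spindle above 0.004 m and contact force between the fingers and knob above 2 N and contact force between knob and bushing above 3 N and contact force between knob and control_box below 1 N and linear speed of knob below 0.02 m/s); the arm keeps its last pose, push and grip.
It fails at once if a bystander (lipstick, gloss pack, tape roll, carton, compact, scanner) is moved by more than 30 mm (distance of any of lipstick_a, lipstick_b, gloss_pack, tape_roll, small_carton, compact, scanner from where it was at the start of the episode above 0.03 m).
It also fails if it takes over 45 s, if anything falls off the work surface, if the arm or the gripper's body presses on something with over 40 N, if the wrist force passes 120 N, or if a joint passes its speed limit or range.

## Working session

There is one attempt and no reset: what is moved stays moved. The work goes in short steps, Python scripts to look and compute and a shell command to move; the robot and the scene stay as the last step left them, time stands still between calls to the robot, and variables do not carry over. Pictures are saved under pics/ and viewed, at most 10 in all, crops included, and the job is handed in when it is done.

```bash
ls; mkdir -p pics; python3 - <<'E'
from workcell import *
import cv2,numpy as np
s=status.observe();print({k:np.round(v,3).tolist() for k,v in s.items()})
a=grab_frame("scene");b=grab_frame("top")
cv2.imwrite("pics/s0.png",a);cv2.imwrite("pics/t0.png",b)
for c in("scene","top"):
  p=camera_params(c);R=cv2.Rodrigues(np.array(p["rvec"],float))[0];print(c,np.round(p["K"],1).tolist(),np.round(-R.T@np.array(p["tvec"]).ravel(),3),np.round(R,2).tolist())
  for n in("knob","keeper","control_box","bushing","spindle_tip"):
    print(n,[(round(d["p"],2),(np.array(d["extent"])*[512,384,512,384]).round(0).tolist()) for d in search_frame(c,n)[:4]])
E
```

```text
pics
{'clock': 0.0, 'qpos': [-1.186, 0.522, -0.036, 1.6, 0.021, 1.021, -0.113], 'qd': [-0.002, 0.001, -0.0, -0.001, 0.002, -0.001, -0.0], 'joint_efforts': [0.001, -92.715, 1.98, -36.991, 0.018, 0.008, -0.0], 'position': [0.274, 0.561, 0.239], 'tool_rot': [-3.14, 0.0, 2.687], 'force': [0.57, -0.023, 0.309], 'moment': [-0.033, 0.011, 0.007], 'finger_force': 0.0, 'grip_width': 0.086}
scene [[382.4, 0.0, 255.7], [0.0, 382.4, 187.5], [0.0, 0.0, 1.0]] [0.942 0.557 0.799] [[-0.8, 0.6, 0.01], [0.42, 0.57, -0.71], [-0.43, -0.56, -0.71]]
knob [(0.77, [264.0, 273.0, 282.0, 289.0])]
keeper [(0.74, [354.0, 303.0, 408.0, 356.0]), (0.58, [242.0, 267.0, 289.0, 306.0])]
control_box [(0.82, [297.0, 169.0, 367.0, 243.0]), (0.8, [155.0, 143.0, 226.0, 203.0]), (0.57, [233.0, 107.0, 317.0, 175.0])]
bushing [(0.55, [190.0, 149.0, 199.0, 164.0]), (0.35, [244.0, 264.0, 293.0, 308.0])]
spindle_tip []
top [[394.9, 0.0, 249.3], [0.0, 394.9, 192.0], [0.0, 0.0, 1.0]] [ 0.33  -0.012  1.436] [[-0.02, -1.0, -0.01], [-0.99, 0.02, -0.12], [0.12, 0.01, -0.99]]
knob [(0.62, [186.0, 153.0, 195.0, 164.0])]
keeper [(0.87, [180.0, 142.0, 204.0, 170.0])]
control_box [(0.79, [272.0, 207.0, 338.0, 279.0]), (0.65, [190.0, 210.0, 245.0, 262.0]), (0.62, [293.0, 141.0, 339.0, 187.0]), (0.3, [251.0, 187.0, 262.0, 198.0])]
bushing [(0.6, [314.0, 164.0, 319.0, 176.0])]
spindle_tip [(0.7, [188.0, 151.0, 197.0, 163.0])]
```

```bash
python3 - <<'E'
import cv2,numpy as np
a=cv2.imread("pics/s0.png");b=cv2.imread("pics/t0.png")
cv2.imwrite("pics/s1.png",cv2.resize(a,(780,585),interpolation=3))
cv2.imwrite("pics/t1.png",cv2.resize(b[120:300,150:390],(800,600),interpolation=3))
E
```

```text
(no output)
```

View pics/s1.png

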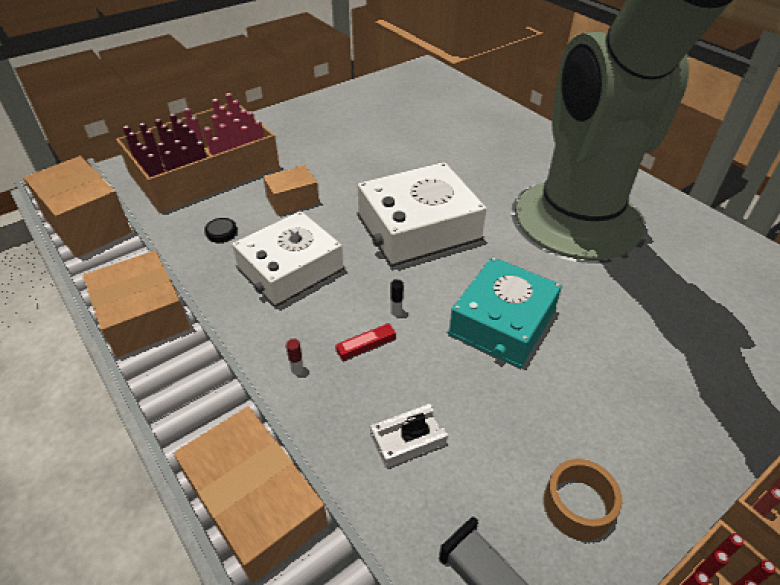

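View pics/t1.png

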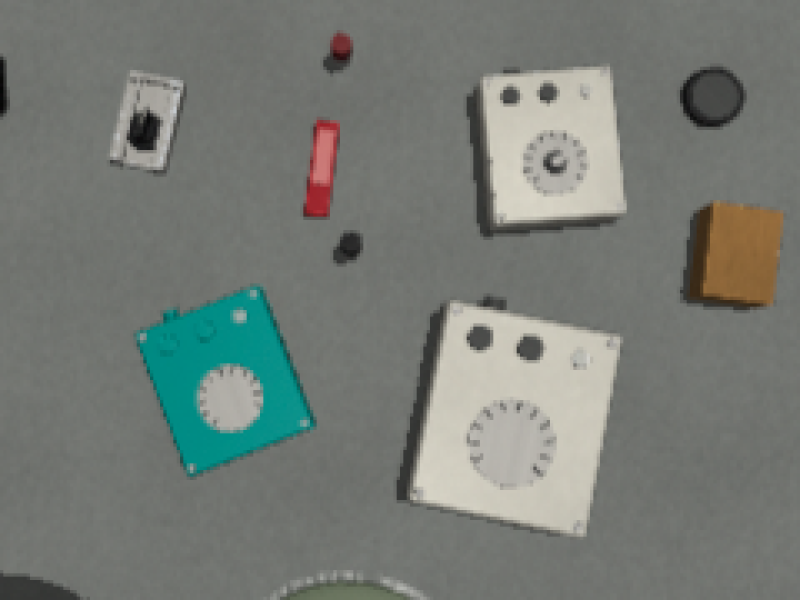

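Candidates in the scene picture (780×585): the large white box (430,215), the small white box (290,255) and the turquoise box (505,305). The small white one fits: it isn't turquoise, it's the smaller of the two white ones, and it bears the spindle at (294,240). The keeper with the knob is at (408,435). I'll check both in one enlarged crop.

```bash
python3 - <<'E'
import cv2,numpy as np
a=cv2.imread("pics/s0.png");b=cv2.imread("pics/t0.png")
def cr(i,u,v,h): return cv2.resize(i[v-h*3//4:v+h*3//4,u-h:u+h],(400,300),interpolation=cv2.INTER_CUBIC)
m=np.vstack([np.hstack([cr(a,268,286,32),cr(b,193,156,24)]),np.hstack([cr(a,192,168,44),cr(b,316,164,32)])])
cv2.imwrite("pics/m1.png",m)
E
```

```text
(no output)
```

View pics/m1.png

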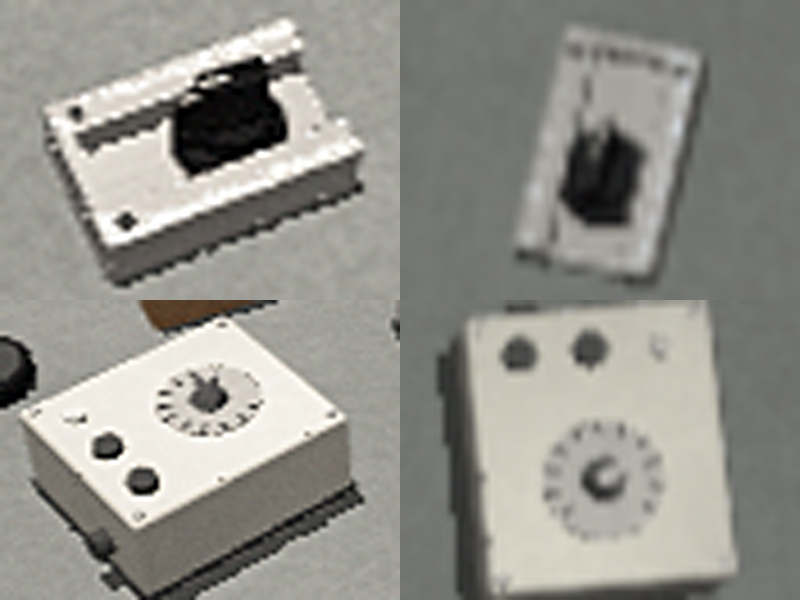

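Confirmed: the keeper's open end faces the robot and the knob sits in it. The small white box carries the spindle. Next I fit poses from the corners and masks.

```bash
cat > h.py <<'E'
from workcell import *
import cv2,numpy as np
from scipy.optimize import least_squares,minimize
C={}
for c in("scene","top"):
  p=camera_params(c);C[c]=(np.array(p["K"],float),np.array(p["rvec"],float),np.array(p["tvec"],float))
def proj(c,P): K,r,t=C[c];return cv2.projectPoints(np.array(P,float).reshape(-1,1,3),r,t,K,None)[0].reshape(-1,2)
def place(P,q): # q=x,y,z,yaw
  P=np.array(P,float);c,s=np.cos(q[3]),np.sin(q[3]);return P@np.array([[c,s,0],[-s,c,0],[0,0,1]])+q[:3]
def circ(r,z,n=32):
  a=np.linspace(0,2*np.pi,n,endpoint=False);return np.c_[r*np.cos(a),r*np.sin(a),0*a+z]
def box(x0,x1,y0,y1,z0,z1): return np.array([[x,y,z] for x in(x0,x1) for y in(y0,y1) for z in(z0,z1)])
S=8
def render(c,parts,q,off,size): # union of convex parts, antialiased crop
  m=np.zeros((size[1]*S,size[0]*S),np.uint8)
  for P in parts:
    h=cv2.convexHull(((proj(c,place(P,q))-off+.5)*S*16).astype(np.int32));cv2.fillConvexPoly(m,h,255,shift=4)
  return cv2.resize(m,size,interpolation=cv2.INTER_AREA)/255.
FIN=box(-.013,.013,-.005,.005,.019,.043);NOSE=np.vstack([box(.012,.013,-.005,.005,.019,.036),[[.0215,0,.019],[.0215,0,.036]]])
KNOB=[np.vstack([circ(.0217,0),circ(.0217,.008)]),np.vstack([circ(.0135,.008),circ(.0135,.019)]),FIN,NOSE]
def fitmask(masks,parts,q0,free,step):
  ws={}
  for c,m in masks.items():
    v,u=np.nonzero(m);o=np.array([u.min()-8,v.min()-8]);sz=(int(u.max()-u.min()+17),int(v.max()-v.min()+17))
    pm=np.pad(m.astype(float),16);ws[c]=(o,sz,pm[o[1]+16:o[1]+16+sz[1],o[0]+16:o[0]+16+sz[0]])
  def f(x):
    q=np.array(q0,float);q[free]=x
    return sum(((render(c,parts,q,o,sz)-m)**2).sum() for c,(o,sz,m) in ws.items())
  x0=np.array(q0,float)[free];sim=np.vstack([x0]+[x0+np.eye(len(x0))[i]*step[i] for i in range(len(x0))])
  r=minimize(f,x0,method="Nelder-Mead",options=dict(initial_simplex=sim,xatol=1e-4,fatol=1e-2));q=np.array(q0,float);q[free]=r.x
  return q,r.fun
def pick(c,uv,z):
  K,r,t=C[c];R=cv2.Rodrigues(r)[0];o=-R.T@t.ravel();d=R.T@np.linalg.inv(K)@[uv[0],uv[1],1];return o+d*(z-o[2])/d[2]
E
cat > m.py <<'E'
from h import *
def cf(L,W,H,S_,T_,q0):
  M=np.array([[-L/2,-W/2,H],[-L/2,W/2,H],[L/2,W/2,H],[L/2,-W/2,H]])
  out=[]
  for use in(("scene",),("top",),("scene","top")):
    def f(x):
      P=place(M,[x[0],x[1],0,x[2]]);return np.concatenate([(proj(c,P)-{"scene":S_,"top":T_}[c]).ravel() for c in use])
    r=least_squares(f,q0);out.append(r.x);print(use,np.round(r.x,4),"rms",round(np.sqrt(np.mean(r.fun**2)),2))
  return out[2]
mk=lambda l,o,s:np.array(l)*s+np.array(o)-.5+s*0
# order: (-x,-y),(-x,+y),(+x,+y),(+x,-y);  top image: up=+x, left=+y
print("keeper");k=cf(.1,.061,.0265,mk([[288,20],[362,150],[110,248],[45,105]],[236,262],.16),mk([[255,278],[118,255],[170,28],[305,48]],[169,138],.12),[.47,.2,0])
print("box");b=cf(.16,.14,.07,mk([[222,18],[350,118],[135,228],[22,112]],[148,135],.22),mk([[335,275],[90,292],[68,18],[305,3]],[284,140],.16),[.47,-.24,0])
c,s=np.cos(b[2]),np.sin(b[2]);print("spindle from box",b[:2]-.02*np.array([c,s]))
print("dial centre",pick("top",np.array([604-400,480-300])*.16+[283.5,139.5],.07),pick("scene",np.array([209,100])*.22+[147.5,134.5],.07))
ms={}
for cam in("scene","top"):
  for n in("knob",):
    d=silhouettes(cam,n)
    for e in d[:2]: print(cam,n,round(e["p"],2),e["mask"].sum(),np.round(np.array(e["extent"])*[512,384,512,384]))
    if d: ms[cam]=d[0]["mask"]
q0=[k[0]-.01,k[1],.012,k[2]]
vis=[circ(.0135,.019),FIN,NOSE]
for y in(-.6,-.3,0,.3,.6): 
  q,f=fitmask(ms,vis,[*q0[:3],y],[0,1,3],[.008,.005,.2]);print(np.round(q,4),round(f,2))
E
python3 m.py
```

```text
keeper
('scene',) [ 0.6362  0.2037 -0.2449] rms 0.21
('top',) [ 0.6349  0.2012 -0.2134] rms 0.41
('scene', 'top') [ 0.6358  0.2029 -0.2347] rms 0.5
box
('scene',) [ 0.5906 -0.2309  0.0614] rms 0.63
('top',) [ 0.5893 -0.2319  0.0477] rms 0.63
('scene', 'top') [ 0.59   -0.2316  0.0547] rms 0.66
spindle from box [ 0.56998813 -0.2326591 ]
dial centre [ 0.56992971 -0.23363892  0.07      ] [ 0.57019704 -0.23410397  0.07      ]
scene knob 0.81 238 [264. 269. 281. 290.]
top knob 0.4 84 [188. 153. 198. 164.]
[ 0.6266  0.2079  0.012  -0.4178] 104.04
[ 0.6265  0.2078  0.012  -0.4067] 104.03
[ 0.6269  0.2076  0.012  -0.3858] 104.18
[ 0.627   0.2081  0.012  -0.4316] 104.43
[ 0.6265  0.2076  0.012  -0.3898] 103.93
```

```bash
python3 - <<'E'
from h import *
a=cv2.imread("pics/s0.png");b=cv2.imread("pics/t0.png")
def cr(i,c,P,h,parts):
  u,v=np.round(proj(c,[P])[0]).astype(int);o=np.array([u-h,v-h*3//4]);k=400/(2*h)
  m=cv2.resize(i[o[1]:o[1]+h*3//2,o[0]:o[0]+2*h],(400,300),interpolation=cv2.INTER_CUBIC)
  m=cv2.convertScaleAbs(m,alpha=1.6) 
  for Q,q in parts: cv2.polylines(m,[cv2.convexHull(((proj(c,place(Q,q))-o+.5)*k).astype(np.int32))],True,(0,255,0),1)
  print(c,o,k); return m
K=[(FIN[1::2],[.6268,.2078,.012,-.4])]
m=np.vstack([np.hstack([cr(a,"scene",[.627,.207,.04],16,K),cr(b,"top",[.627,.207,.04],12,K)]),np.hstack([cr(a,"scene",[.57,-.2335,.08],16,[]),cr(b,"top",[.57,-.2335,.08],12,[])])])
cv2.imwrite("pics/m2.png",m)
E
```

```text
scene [256 266] 12.5
top [180 148] 16.666666666666668
scene [177 142] 12.5
top [305 159] 16.666666666666668
```

View pics/m2.png

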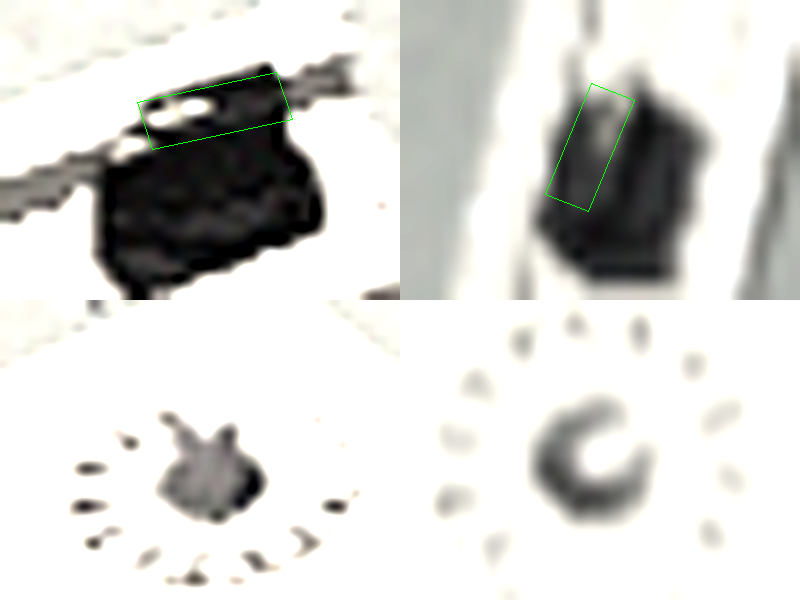

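```bash
cat >> h.py <<'E'
def go(x,y,z,yaw):
  from scipy.spatial.transform import Rotation as Ro
  s=status.observe();R=Ro.from_euler("xyz",s["tool_rot"]).as_matrix();d=R.T@(np.array([x,y,z])-s["position"])
  dy=(yaw-s["tool_rot"][2]+np.pi)%(2*np.pi)-np.pi
  print("t",round(s["clock"],2),"pos",np.round(s["position"],4),"rot",np.round(s["tool_rot"],3),"q7",round(s["qpos"][6],2),"F",np.round(s["force"],1),"w",round(s["grip_width"],4),"ff",round(s["finger_force"],1))
  print("shift",np.round(d/.06,3),"twist",round(-np.degrees(dy)/8,3))
E
python3 - <<'E'
from h import *
print(pick("top",[193.0,158.3],.02))
print(proj("top",[[.6358,.2029,.02]]))
go(.627,.207,.12,-.4+np.pi)
E
```

```text
[0.62682834 0.20573989 0.02      ]
[[193.76131242 155.87075339]]
t 0.7 pos [0.2746 0.5614 0.2393] rot [-3.142 -0.     2.687] q7 -0.11 F [0.4 0.1 0.1] w 0.0853 ff 0.0
shift [-7.872 -2.726  1.988] twist -0.393
```

```bash
python3 -m creep '[[-1,-0.34,0,-0.1,1],[-2,-0.68,0,-0.2,1],[-3,-1.02,0,-0.3,1],[-4,-1.36,0.3,-0.4,0.8],[-5,-1.7,0.6,-0.4,0.6]]' 40; python3 -m creep '[[-0.9,-0.32,0.4,0,0.5],[-1.8,-0.64,0.8,0,0.5],[-2.7,-0.96,1.2,0,0.5],[-2.87,-1.02,1.4,0,0.5],[-2.87,-1.02,1.4,0,0.5]]'; python3 -c "
from h import *
go(.627,.207,.12,-.4+np.pi)"
```

```text
clock: 1.32
position: [0.4943, 0.3429, 0.2058]
tool_rot: [3.141, 0.0, 2.743]
force: [0.7, 1.6, 0.2]
grip_width: 0.0521
finger_force: 0.0
clock: 1.95
position: [0.6275, 0.2205, 0.1208]
tool_rot: [-3.14, -0.001, 2.742]
force: [-0.8, 1.0, 0.4]
grip_width: 0.0427
finger_force: 0.0
t 1.95 pos [0.6275 0.2205 0.1208] rot [-3.140e+00 -1.000e-03  2.742e+00] q7 0.75 F [-0.8  1.   0.4] w 0.0427 ff 0.0
shift [-0.08  -0.211  0.014] twist 0.0
```

```bash
python3 -m creep '[[-0.08,-0.21,0.5,0,0.5],[-0.08,-0.21,1.0,0,0.5],[-0.08,-0.21,1.0,0,0.5]]'; python3 - <<'E'
from h import *
go(.627,.207,.042,-.4+np.pi)
a=grab_frame("scene");u,v=proj("scene",[[.627,.207,.06]])[0].astype(int)
cv2.imwrite("pics/a1.png",cv2.resize(a[v-36:v+36,u-48:u+48],(800,600),interpolation=2))
E
```

```text
clock: 2.33
position: [0.6256, 0.209, 0.061]
tool_rot: [-3.14, -0.002, 2.745]
force: [-0.1, -0.5, 0.5]
grip_width: 0.0425
finger_force: 0.0
t 2.33 pos [0.6256 0.209  0.061 ] rot [-3.140e+00 -2.000e-03  2.745e+00] q7 0.76 F [-0.1 -0.5  0.5] w 0.0425 ff 0.0
shift [-0.035 -0.022  0.317] twist 0.022
```

View pics/a1.png

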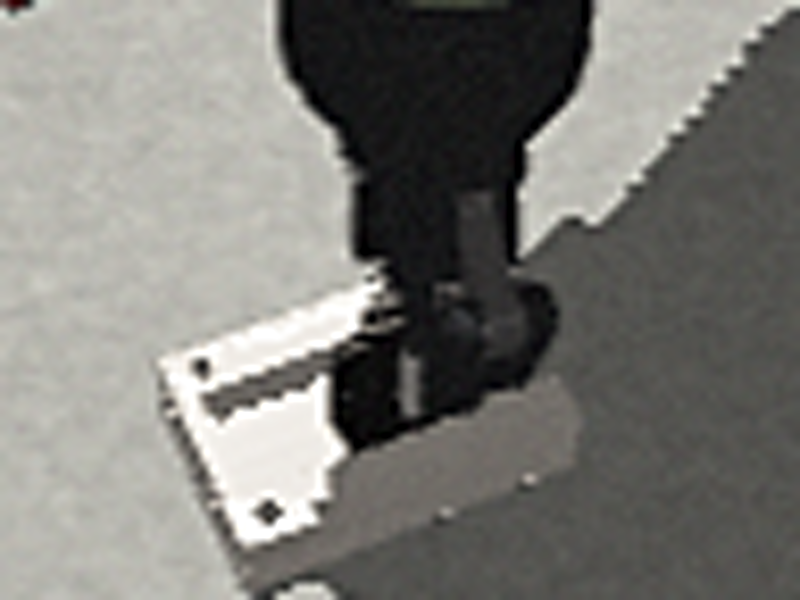

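The near finger (about 520,340) straddles the fin above the keeper, so I lower and close.

```bash
python3 -m creep '[[-0.03,-0.02,0.2,0,0.5],[-0.03,-0.02,0.315,0,0.5],[-0.03,-0.02,0.315,0,0.5],[-0.03,-0.02,0.315,0,0],[-0.03,-0.02,0.315,0,0]]' 50;python3 -m creep '[[0,0,0,0,0],[0,0,0,0,0]]' ; python3 - <<'E'
from h import *
c,s=np.cos(-.235),np.sin(-.235)
p=status.observe()["position"]
go(p[0]-.03*c,p[1]-.03*s,p[2],-.4+np.pi)
E
```

```text
clock: 3.0
position: [0.6288, 0.2058, 0.0434]
tool_rot: [3.141, 0.0, 2.743]
force: [1.0, 1.2, 1.4]
grip_width: 0.009
finger_force: 48.9
clock: 3.25
position: [0.6289, 0.2059, 0.0434]
tool_rot: [3.141, 0.001, 2.743]
force: [-0.2, -0.3, 6.4]
grip_width: 0.0087
finger_force: 49.7
t 3.25 pos [0.6289 0.2059 0.0434] rot [3.141e+00 1.000e-03 2.743e+00] q7 0.77 F [-0.2 -0.3  6.4] w 0.0087 ff 49.7
shift [ 0.493 -0.082 -0.   ] twist 0.007
```

```bash
python3 -m creep '[[0.2,-0.033,-0.01,0,0],[0.45,-0.075,-0.01,0,0],[0.7,-0.116,-0.01,0,0],[0.95,-0.158,-0.01,0,0],[1.23,-0.205,-0.01,0,0]]';python3 -m creep '[[0.07,-0.01,0,0,0],[0.07,-0.01,0,0,0]]'; python3 - <<'E'
from h import *
go(.57,-.2335,.17,np.pi)
E
```

```text
clock: 3.88
position: [0.5545, 0.2234, 0.0435]
tool_rot: [-3.141, -0.0, 2.743]
force: [0.5, 0.7, -1.1]
grip_width: 0.0087
finger_force: 48.9
clock: 4.12
position: [0.5517, 0.2243, 0.0437]
tool_rot: [3.141, 0.0, 2.743]
force: [-1.2, -1.0, -0.2]
grip_width: 0.0088
finger_force: 48.9
t 4.12 pos [0.5517 0.2243 0.0437] rot [3.141 0.    2.743] q7 0.69 F [-1.2 -1.  -0.2] w 0.0088 ff 48.9
shift [-3.244 -6.913 -2.105] twist -2.855
```

```bash
python3 -m creep '[[0,0,-0.4,0,0],[0,0,-0.9,0,0],[0,0,-1.5,0,0],[0,0,-2.1,0,0],[-0.3,-0.7,-2.1,-0.6,0]]'; python3 - <<'E'
from h import *
go(.57,-.2335,.17,np.pi)
E
```

```text
clock: 4.75
position: [0.5534, 0.1812, 0.1721]
tool_rot: [3.137, 0.003, 2.832]
force: [1.3, -1.1, -1.3]
grip_width: 0.0092
finger_force: 48.9
t 4.75 pos [0.5534 0.1812 0.1721] rot [3.137e+00 3.000e-03 2.832e+00] q7 0.84 F [ 1.3 -1.1 -1.3] w 0.0092 ff 48.9
shift [-2.371 -6.498  0.015] twist -2.219
```

```bash
python3 -m creep '[[-0.35,-0.95,0,-0.45,0],[-0.7,-1.9,0,-0.9,0],[-1.05,-2.85,0,-1.35,0],[-1.4,-3.8,0,-1.8,0],[-1.75,-4.75,0,-2.2,0]]'; python3 - <<'E'
from h import *
go(.57,-.2335,.17,np.pi)
E
```

```text
clock: 5.38
position: [0.5636, -0.1276, 0.1697]
tool_rot: [-3.141, 0.001, 3.135]
force: [1.6, 0.4, -0.7]
grip_width: 0.009
finger_force: 48.9
t 5.38 pos [ 0.5636 -0.1276  0.1697] rot [-3.141e+00  1.000e-03  3.135e+00] q7 1.64 F [ 1.6  0.4 -0.7] w 0.009 ff 48.9
shift [-0.118 -1.764 -0.004] twist -0.048
```

```bash
python3 - <<'E'
import cv2,numpy as np
from h import *
# spindle crops, contrast-stretched, from the starting pictures; with model outlines for three flat yaws
a=cv2.imread("pics/s0.png",0).astype(float);b=cv2.imread("pics/t0.png",0).astype(float)
out=[]
for i,c,h in((a,"scene",8),(b,"top",8)):
  u,v=np.round(proj(c,[[.57,-.2335,.08]])[0]).astype(int);cr=i[v-6:v+6,u-h:u+h];print(c,u,v);print(cr.astype(int))
  out.append(cv2.resize(np.clip((cr-cr.min())/(cr.max()-cr.min())*255,0,255).astype(np.uint8),(400,300),interpolation=cv2.INTER_NEAREST))
cv2.imwrite("pics/sp.png",np.hstack(out))
for c in C: print(c,np.round(proj(c,[[.57,-.2335,.07],[.57,-.2335,.0725],[.57,-.2335,.092]]),1).tolist())
E
```

```text
scene 193 154
[[235 236 235 236 237 237 239 241 238 241 241 243 240 240 238 237]
 [235 236 238 242 244 247 241 232 229 188 223 169 226 238 239 240]
 [236 239 244 235 194 201 213 211 209 210 177 206 211 205 203 215]
 [245 235 212 207 163  75 146 214 221 224 176 208 211 205 206 202]
 [199 151 199 212 223 170  92 124 208 116  64 197 212 206 201 205]
 [209 164  57 186 217 174  99  81 107  83  63 204 217 206 204 206]
 [216 218 215 219 221 205 124  91  95  81  73  97 170 209 213 210]
 [129 203 214 213 222 124  69  85  92  85  83  50  62 203 216 211]
 [219 210 211 213 165  85  76  91  88  88  87  48   5 143 202 207]
 [215 210 209 208 145  77  73  81  74  87  62  16  35 198 215 209]
 [127 189 203 206 219 157  82  70  73  73  57  41 204 221 212 210]
 [214 211 209 207 213 220 188 128 111  51 147 218 217 207 209 214]]
top 317 168
[[183 174 166 143 175 174 175 172 170 169 161 175 170 135 158 195]
 [138 161 174 175 176 175 175 173 171 173 173 175 171 140 164 185]
 [137 148 174 175 177 176 174 158 158 173 173 175 179 176 174 172]
 [173 163 175 176 172 150 134 113 114 147 175 176 178 173 156 143]
 [164 176 174 173 152  97  83 101 129 149 175 177 178 171 143 149]
 [150 176 176 164 108  77 102 153 169 171 156 164 178 175 163 175]
 [166 176 175 161  73  64 110 178 174 155 117 154 179 178 173 163]
 [178 177 175 161  69  45  84 136 132 111 105 168 179 179 171 143]
 [154 178 175 169 127  57  51  53  63  74 108 176 179 179 174 158]
 [156 178 176 175 170 128  63  62  72 107 146 177 178 179 177 177]
 [178 175 164 176 177 171 141 140 141 155 175 177 179 172 139 166]
 [171 137 151 176 178 177 178 178 175 174 175 176 179 174 138 154]]
scene [[193.6, 156.6], [193.5, 155.9], [192.8, 150.8]]
top [[316.1, 168.3], [316.2, 168.2], [317.1, 167.2]]
```

View pics/sp.png

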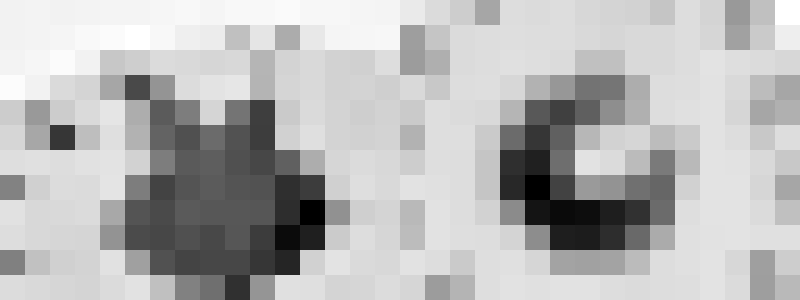

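```bash
cat > sp.py <<'E'
from h import *
def prof(r,d,z,n=96):
  a=np.linspace(-np.pi,np.pi,n,endpoint=False);P=np.c_[r*np.cos(a),r*np.sin(a),0*a+z];P[:,0]=np.minimum(P[:,0],d);return P
SS=8
def layers(c,q,o,sz):
  lab=np.zeros((sz[1]*SS,sz[0]*SS),np.uint8)
  def fill(P,v): cv2.fillConvexPoly(lab,cv2.convexHull(((proj(c,place(P,q))-o+.5)*SS*16).astype(np.int32)),v,shift=4)
  fill(np.vstack([circ(.0125,0),circ(.0125,.0025)]),1);fill(circ(.0125,.0025),2)
  fill(np.vstack([prof(.008,.0045,.0025),prof(.008,.0045,.019)]),3)
  cam=-cv2.Rodrigues(C[c][1])[0].T@C[c][2].ravel()-q[:3]
  if cam[0]*np.cos(q[3])+cam[1]*np.sin(q[3])>.0045:
    w=np.sqrt(.008**2-.0045**2);fill([[.0045,y,z] for y in(-w,w) for z in(.0025,.019)],4)
  fill(np.vstack([prof(.008,.0045,.019),prof(.0062,.0027,.022)]),5);fill(prof(.0062,.0027,.022),6)
  return np.array([cv2.resize((lab==i).astype(np.float32),sz,interpolation=cv2.INTER_AREA).ravel() for i in range(7)]).T
best={}
for c,f in(("scene","s0"),("top","t0")):
  im=cv2.imread(f"pics/{f}.png",0).astype(float);u,v=np.round(proj(c,[[.57,-.2335,.08]])[0]).astype(int)
  o=np.array([u-6,v-6]);sz=(13,13);y=im[o[1]:o[1]+13,o[0]:o[0]+13].ravel()
  res=[]
  for yaw in np.radians(np.arange(-60,61,7.5)):
    g=[]
    for dx in np.arange(-.003,.0031,.001):
      for dy in np.arange(-.003,.0031,.001):
        A=layers(c,[.57+dx,-.2335+dy,.07,yaw],o,sz);A=A[A[:,0]<2] ;w=np.ones(len(y));far=A[:,0]>.999;w[far]=.1
        x=np.linalg.lstsq(A*w[:,None]+0,y*w,rcond=None)[0];g.append((np.abs((A@x-y)*w).sum(),dx,dy,x))
    b=min(g,key=lambda t:t[0]);res.append(b[0]);print(c,round(np.degrees(yaw),1),round(b[0]),np.round(b[1:3],3),b[3].astype(int))
E
python3 sp.py
```

```text
scene -60.0 1564 [0.001 0.001] [208 232  46  83   0  79 190]
scene -52.5 1453 [0.001 0.001] [211 229  45  83   0  77 192]
scene -45.0 1561 [ 0.    -0.001] [221  74  62  84   0  85 221]
scene -37.5 1585 [0.001 0.   ] [214 159  55  82   0  75 210]
scene -30.0 1593 [0.001 0.   ] [215 157  57  82   0  74 208]
scene -22.5 1587 [0.001 0.001] [207 226  53  82  51  71 210]
scene -15.0 1412 [0.001 0.001] [212 224  54  79  76  77 210]
scene -7.5 1298 [0.001 0.001] [214 223  52  78  87  84 210]
scene 0.0 1522 [0.001 0.001] [204 228  52  77  92  85 213]
scene 7.5 1487 [0.001 0.001] [205 230  52  76  93  81 214]
scene 15.0 1501 [0.001 0.001] [207 227  51  73  92  82 214]
scene 22.5 1543 [0.001 0.001] [207 226  52  70  92  84 211]
scene 30.0 1560 [0.001 0.001] [208 227  53  69  90  88 209]
scene 37.5 1573 [0.001 0.001] [208 226  52  64  89  91 207]
scene 45.0 1567 [0.001 0.002] [203 277  58  56  88  78 207]
scene 52.5 1547 [0.001 0.001] [209 226  54  58  87  95 207]
scene 60.0 1597 [0.001 0.001] [208 226  51  68  85  95 205]
top -60.0 875 [-0.001  0.001] [162 251  96  34   0  92 161]
top -52.5 875
[... 160 characters left out ...]
 0.] [176  21  88  45   0 119 162]
top -22.5 821 [0. 0.] [177  27  87  46   0 119 163]
top -15.0 796 [0.    0.001] [169 159  87  44   0 109 164]
top -7.5 774 [0.    0.001] [170 149  86  43   0 115 163]
top 0.0 749 [0. 0.] [177  40  83  45   0 127 165]
top 7.5 706 [0.    0.001] [169 167  84  43   0 117 165]
top 15.0 677 [0.    0.001] [170 155  84  43   0 115 167]
top 22.5 664 [0. 0.] [177  44  81  46   0 126 168]
top 30.0 617 [0.    0.001] [168 170  83  42   0 116 168]
top 37.5 636 [0.    0.001] [169 160  83  40   0 116 168]
top 45.0 676 [0.    0.001] [169 170  83  39   0 119 166]
top 52.5 665 [0.    0.001] [168 175  82  40 -18 125 165]
top 60.0 716 [0.    0.001] [168 170  81  39  60 127 163]
```

```bash
sed -i 's/^  res=\[\]/  M=layers(c,[.5703,-.2328,.07,0],o,sz)[:,0].reshape(13,13);M=(cv2.erode((M>.999).astype(np.uint8),np.ones((3,3)))==0).ravel();res=[]/; s/A=A\[A\[:,0\]<2\].*/w=M.astype(float)/; s/np.arange(-60,61,7.5)/np.arange(-50,51,10)/' sp.py; python3 sp.py | cut -d'[' -f1,2 ; python3 - <<'E'
from h import *
go(.5703,-.2328,.165,np.pi+.5)
E
```

```text
scene -50.0 1917 [0.001 0.001] 
scene -40.0 1987 [0.001 0.001] 
scene -30.0 1978 [0.001 0.   ] 
scene -20.0 1940 [0.001 0.001] 
scene -10.0 1727 [0.001 0.001] 
scene 0.0 1686 [0.001 0.001] 
scene 10.0 1596 [0.001 0.001] 
scene 20.0 1638 [0.001 0.001] 
scene 30.0 1683 [0.001 0.001] 
scene 40.0 1680 [0.001 0.001] 
scene 50.0 1690 [0.001 0.001] 
top -50.0 951 [-0.001  0.001] 
top -40.0 929 [0. 0.] 
top -30.0 923 [0. 0.] 
top -20.0 888 [0. 0.] 
top -10.0 863 [-0.001  0.001] 
top 0.0 823 [0. 0.] 
top 10.0 779 [0.    0.001] 
top 20.0 747 [0. 0.] 
top 30.0 692 [0.    0.001] 
top 40.0 717 [0.    0.001] 
top 50.0 731 [0.    0.001] 
t 5.38 pos [ 0.5636 -0.1276  0.1697] rot [-3.141e+00  1.000e-03  3.135e+00] q7 1.64 F [ 1.6  0.4 -0.7] w 0.009 ff 48.9
shift [-0.123 -1.752  0.079] twist -3.629
```

```bash
python3 -m creep '[[-0.03,-0.5,0,-0.9,0],[-0.07,-1,0.1,-1.8,0],[-0.1,-1.5,0.2,-2.6,0],[-0.12,-1.75,0.3,-2.7,0],[-0.12,-1.75,0.3,-2.7,0]]'; cat > kn.py <<'E'
from h import *
s=status.observe();go(.5708,-.2325,.145,np.pi+.38)
ms={}
for c in C:
  im=grab_frame(c);cv2.imwrite(f"pics/k_{c}.png",im)
  d=silhouettes(c,"knob")
  for e in d[:2]: print(c,round(e["p"],2),e["mask"].sum(),np.round(np.array(e["extent"])*[512,384,512,384]))
  x,y,z=s["position"];yaw=s["tool_rot"][2]-np.pi
  for i in range(0,1): print("model skirt centre px",proj(c,[[x,y,z-.0314]]).round(1))
x,y,z=s["position"]
ims=[]
for c in C:
  im=cv2.imread(f"pics/k_{c}.png");u,v=proj(c,[[x,y,z-.02]])[0].round().astype(int);h=28;o=np.array([u-h,v-h*3//4]);k=400/(2*h)
  m=cv2.convertScaleAbs(cv2.resize(im[o[1]:o[1]+h*3//2,o[0]:o[0]+2*h],(400,300),interpolation=2),alpha=1.3)
  for P in(circ(.0217,0),circ(.0217,.008)): cv2.polylines(m,[((proj(c,place(P,[x,y,z-.0314,0]))-o+.5)*k).astype(np.int32)],True,(0,255,0),1)
  ims.append(m);print(c,o,k)
cv2.imwrite("pics/kn.png",np.hstack(ims))
E
python3 kn.py
```

```text
clock: 6.0
position: [0.5694, -0.2307, 0.1509]
tool_rot: [3.141, -0.001, -2.776]
force: [0.0, 0.4, -0.8]
grip_width: 0.0091
finger_force: 48.9
t 6.0 pos [ 0.5694 -0.2307  0.1509] rot [ 3.141e+00 -1.000e-03 -2.776e+00] q7 2.13 F [ 0.   0.4 -0.8] w 0.0091 ff 48.9
shift [-0.011 -0.035  0.099] twist -0.106
scene 0.65 161 [185. 135. 201. 148.]
scene 0.61 269 [134. 145. 153. 161.]
model skirt centre px [[192.4 143.6]]
top 0.19 931 [292. 140. 321. 188.]
model skirt centre px [[317.6 165.9]]
scene [164 119] 7.142857142857143
top [290 144] 7.142857142857143
```

View pics/kn.png

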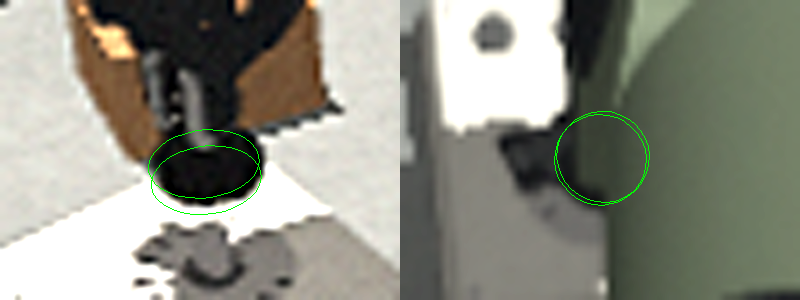

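The scene half shows the knob skirt as a dark ellipse about (150–263, 130–205), centred over the spindle visible at (210,245). The top half is blocked by the arm. I descend gently and feel for contact.

```bash
python3 -m creep '[[-0.01,-0.035,0.1,-0.1,0],[-0.01,-0.035,0.25,-0.1,0],[-0.01,-0.035,0.35,-0.1,0],[-0.01,-0.035,0.4,-0.1,0]]' 80; python3 -c "
from h import *
go(.571,-.2325,.125,np.pi+.38)"
```

```text
clock: 6.7
position: [0.5708, -0.2317, 0.1268]
tool_rot: [3.141, -0.001, -2.759]
force: [-0.1, 0.7, -1.0]
grip_width: 0.0081
finger_force: 82.4
t 6.7 pos [ 0.5708 -0.2317  0.1268] rot [ 3.141e+00 -1.000e-03 -2.759e+00] q7 2.14 F [-0.1  0.7 -1. ] w 0.0081 ff 82.4
shift [ 0.003 -0.013  0.031] twist 0.021
```

```bash
for i in 1 2 3; do python3 -m creep '[[0,0,0.025,0,0],[0,0,0.05,0,0]]' | egrep 'pos|force: \['; done; python3 - <<'E'
from h import *
go(.571,-.2325,.117,np.pi+.38)
im=grab_frame("scene");s=status.observe();x,y,z=s["position"];c="scene"
u,v=proj(c,[[x,y,z-.03]])[0].round().astype(int);h=20;o=np.array([u-h,v-15])
m=cv2.resize(im[o[1]:o[1]+30,o[0]:o[0]+40],(800,600),interpolation=2)
for P in(circ(.0217,0),): cv2.polylines(m,[((proj(c,place(P,[x,y,z-.0314,0]))-o+.5)*20).astype(np.int32)],True,(0,255,0),1)
cv2.imwrite("pics/kn2.png",m)
E
```

```text
position: [0.5712, -0.2319, 0.1246]
force: [0.6, 0.0, -1.3]
position: [0.5715, -0.2318, 0.1218]
force: [1.3, 0.9, 3.1]
position: [0.5717, -0.2318, 0.1188]
force: [3.6, 1.7, 5.4]
t 7.45 pos [ 0.5717 -0.2318  0.1188] rot [-3.141e+00  1.000e-03 -2.759e+00] q7 2.13 F [3.6 1.7 5.4] w 0.0085 ff 83.4
shift [ 0.015 -0.007  0.031] twist 0.022
```

View pics/kn2.png

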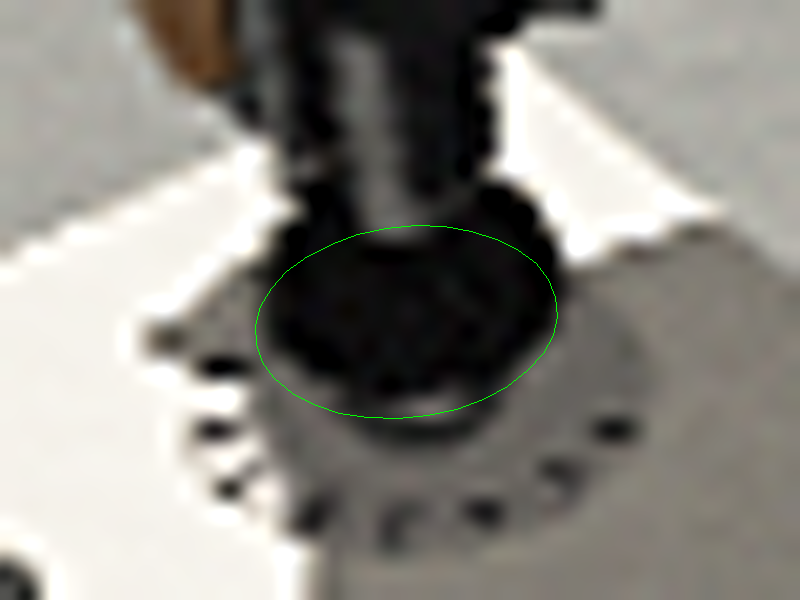

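Contact is at about TCP z 0.122. The lateral push points along +x of the flat, so the knob sits slightly too far back. I shift it forward, then lower.

```bash
python3 -m creep '[[-0.015,0,0,0,0],[-0.03,0,0,0,0],[-0.03,0,0,0,0]]' | egrep 'pos|force: \['; python3 -m creep '[[0,0,0.025,0,0],[0,0,0.05,0,0],[0,0,0.05,0,0]]' | egrep 'pos|force: \['
```

```text
position: [0.5728, -0.2311, 0.1184]
force: [3.9, 1.1, -0.4]
position: [0.5728, -0.2311, 0.1153]
force: [4.7, 1.4, -1.3]
```

```bash
python3 -m creep '[[-0.02,0,0,0,0],[-0.02,0,0.03,0,0],[-0.02,0,0.06,0,0]]' | egrep 'pos|rot|force: \['; python3 -m creep '[[0,0,0.03,0,0],[0,0,0.06,0,0],[0,0,0.06,0,0]]' | egrep 'pos|rot|force: \[|width'
```

```text
position: [0.5734, -0.2309, 0.1116]
tool_rot: [3.141, -0.001, -2.759]
force: [-0.5, 0.0, -1.0]
position: [0.5737, -0.2308, 0.1084]
tool_rot: [3.142, -0.0, -2.759]
force: [-2.6, 0.6, 4.2]
grip_width: 0.0085
```

```bash
python3 -m creep '[[0,0,0.02,0,0],[0,0,0.02,0,0]]' | egrep 'pos|force: \[';python3 -c "
from h import *
print(status.observe()['moment'])"; python3 -m creep '[[0,0,0,0.6,0],[0,0,0,0.6,0]]' | egrep 'rot|force: \[';python3 -c "
from h import *
print(status.observe()['moment'])"; python3 -m creep '[[0,0,0,-0.6,0],[0,0,0,-1.2,0],[0,0,0,-1.2,0]]' | egrep 'rot|force: \[';python3 -c "
from h import *
print(status.observe()['moment'])"
```

```text
position: [0.5738, -0.2307, 0.1072]
force: [-3.0, 1.0, 5.2]
[0.01928999 0.67719523 0.01800065]
tool_rot: [-3.141, 0.0, -2.842]
force: [-0.6, -1.0, 5.2]
[-0.31793049  0.22669455  0.04293912]
tool_rot: [-3.141, 0.001, -2.671]
force: [-0.9, 0.1, 5.0]
[0.30002089 0.04260042 0.0132205 ]
```

```bash
python3 -m creep '[[0,0,0,0.6,0],[0,0,0.03,0.6,0],[0,0,0.06,0.6,0],[0,0,0.085,0.6,0],[0,0,0.085,0.6,0]]' | egrep 'pos|rot|force: \[|width';python3 -m creep '[[0,0,0.01,0,0],[0,0,0.015,0,0],[0,0,0.015,0,0]]' | egrep 'clock|pos|rot|force: \[|width'
```

```text
position: [0.5745, -0.2309, 0.1039]
tool_rot: [-3.14, 0.001, -2.757]
force: [-9.2, 3.7, 31.0]
grip_width: 0.0081
clock: 10.88
position: [0.5746, -0.2309, 0.1038]
tool_rot: [-3.14, 0.002, -2.757]
force: [-13.2, 4.9, 43.6]
grip_width: 0.008
```

```bash
python3 -m creep '[[0.01,0,-0.01,0,0],[0.02,0,-0.015,0,0],[0.02,0,-0.015,0,0],[0.02,0,-0.015,0,0]]' | egrep 'clock|pos|rot|force'; python3 - <<'E'
from h import *
im=grab_frame("scene");s=status.observe();x,y,z=.571,-.2325,.07;c="scene";print(s["moment"],np.abs(s["qd"]).max())
u,v=proj(c,[[x,y,z+.005]])[0].round().astype(int);h=20;o=np.array([u-h,v-15])
m=cv2.resize(im[o[1]:o[1]+30,o[0]:o[0]+40],(800,600),interpolation=2)
for P in(circ(.0217,.0025),circ(.0217,.008)): cv2.polylines(m,[((proj(c,place(P,[x,y,z,0]))-o+.5)*20).astype(np.int32)],True,(0,255,0) if P[0,2]<.005 else (0,0,255),1)
cv2.imwrite("pics/kn3.png",m)
E
```

```text
clock: 11.38
position: [0.5743, -0.2309, 0.1039]
tool_rot: [-3.14, 0.003, -2.756]
force: [-2.4, 3.6, 25.7]
finger_force: 86.4
[0.83226379 0.6231781  0.00639006] 0.0015707541183984772
```

View pics/kn3.png

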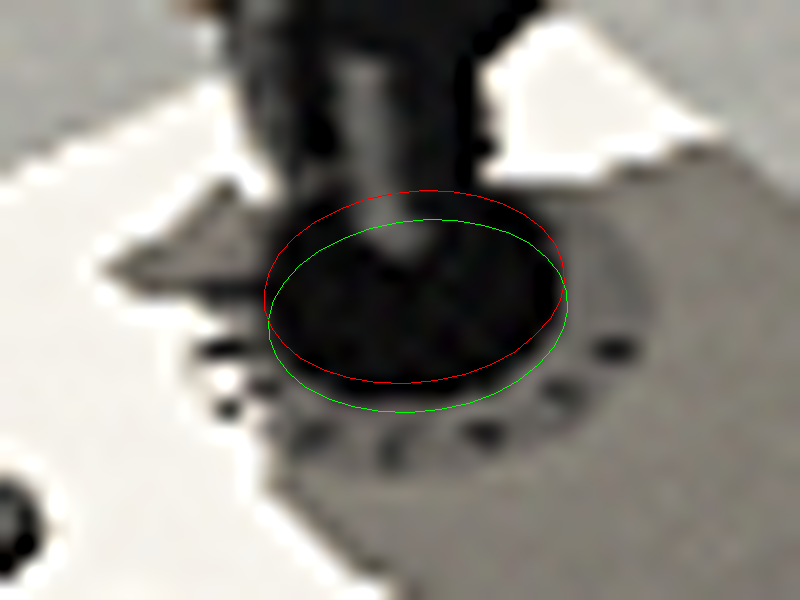

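The skirt's lower edge sits near the bushing-height outline (y≈400). The 26 N push is well above the 10 N spring maximum, so the knob is at the stop, and the arm is still.

```bash
python3 -c "
from workcell import bot
print(bot.job_done())"
```

```text
the job is handed in; nothing more can be done
None
```

I handed the job in at about 11.5 s, with the knob home on the small white box's spindle and the gripper still pressing it against the stop at about 26 N; the hand-in returned no verdict.

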